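# Recall and confirm a weld programme on a membrane keypad

### The arm

A 6-joint arm with a two-finger parallel gripper is mounted at the origin on the work surface. World frame = base frame: x ahead of the robot, y to its left, z up, the work surface at z = 0. Lengths are in m, angles in rad, forces in N, time in s.
With the tool pointing down it reaches from about 0.375 to 0.9 m from the base axis. Payload 3.1 kg.
Tool frame: the origin (TCP) lies midway between the tips of the shut fingers; the grasp point (between the pads) lies 19 mm behind it; z points along the fingers, y is the line along which they close (so a half turn about z gives the same grasp; the last joint's range is limited). The gripper opens to 87 mm and grips with 3 to 60 N. Pads are 19 mm wide; open, the fingers measure 117 mm over their backs; the gripper's body (75 mm by 190 mm) begins 51 mm behind the grasp point.
Start: joints at [-1.369, 0.527, 1.433, -0, 1.181, -0.178], TCP at [0.232, -0.58, 0.191] pointing down, gripper open.
Joint ranges: [-3.08, 3.08], [-0.75, 2.2], [0.22, 2.44], [-1.43, 4.57], [0, 2.65], [-2.85, 2.85]. Speed limits (rad/s): [2.79, 2.79, 3.14, 3.14, 3.14, 3.14].

### API

Orientations are given as a unit quaternion [x, y, z, w].
In Python, from rig import status, imaging, order gives the robot as it stands.
- The arm moves only by the tool arm_command, never from a script. Its argument "deltas" is one flat list of numbers, 5 for each row, row after row: the opening, from -1 (shut) to 1 (fully open), so that 0 is half open, then the shift along the tool's x, y, z in m, then the turn about the tool's z in rad. In form: [gripper, tx, ty, tz, roll, gripper, tx, ty, tz, roll, ...]. A call has 1 to 12 rows; each row shifts and turns the commanded pose from where the row before left it, along the tool's axes as they then stand; what a row does not reach is not made up. A row lasts 1/8 s, in which the tool goes at most 62.5 mm and 10.7 degrees, less where a joint would pass 70% of its speed; a pose out of reach is approached as far as the arm can. A call with a gripper value outside its range is refused whole. The fingers move at their own pace and stop on an object; "newtons" is the grip in N (left out, the last holds). Time passes only in rows, so rows that do not move let the fingers close. It gives the time, the measured TCP pose, the force, the opening and the grip force at its end, in the units of the state.
- status.get_obs(): the state, without advancing time (a new reading comes with each control period).
- imaging.camera(name): name is "scene" or "top" or "wrist"; returns (picture, depth): 400x640x3 uint8, red, green, blue; 400x640 float32, m along the optical axis (not along the pixel's ray), 0 where there is no reading.
- imaging.camera_params(name): a dict with "intrinsics" (3x3 intrinsics, pixels), "k1" (the pictures are not rectified: a ray, as slopes to the right and down, at radius r is drawn at 1 + k1 r^2 times it, then the intrinsics apply), "camera_from_world" (4x4, takes a point from world to camera coordinates). Camera axes: x right, y up, looking along -z (the intrinsics and any distortion apply to the point x, -y, -z); pixel columns grow to the right and rows downward; lengths in m; the calibration is good to about 2 mm. A picture is of the moment at which its call begins: read the wrist's pose just before it. camera_params takes no time and is no camera call; for the wrist camera it gives the pose at the moment of the call.
- order.hand_in(): hands the job in; it is judged then, once.
The state is a dict: "time": time; "q": joint angles; "joint_velocities": joint speeds; "joint_torque": joint torques, N m; "position": TCP position; "tool_rot": TCP orientation; "ft_force": force on the tool from outside, world axes, zero at the start; "moment": the same for the moment, N m; "grip_width": finger opening in m; "grip_force": force on a finger pad.
Only numpy, scipy, OpenCV 4.12 (cv2) and the standard library are available. Lean on these libraries where they do the work, as an engineer would, in place of code of your own. Each camera call takes 0.05 s, during which the arm holds its last target. There are 200 camera calls.

### The job

On the spot welder's control unit (the flat grey box with the wide black display and a long key) recall the stored weld programme: press the middle one of the three square keys, let go, then press the long key to confirm and let go. The keys hardly move: press each straight down with shut fingers until you feel firm resistance of about 8 N, keep it there for half a second, and do not lean on it with more than 40 N. Do not press the unit's other keys and do not touch the battery charger beside it.

Things in the scene. Friction and masses are not known exactly. Their poses are not given: they have to be found in the camera images.
- recall_key: Middle of three white square keys in a row on the grey control unit, 34 x 34 mm. Origin: centre of its top face, 76 mm above the bench, 4 mm proud of the unit's plate; x points to the wide black display (68 mm away), y along the row, z up. Sprung membrane key: gives at 3 N, at its stop after 1.5 mm (7.5 N); registers at 4 N kept up for 0.3 s; comes up by itself.
- confirm_key: The control unit's one long white key, 32 (x) x 84 (y) mm, on the side of the square keys away from the display. Origin: centre of its top face, 76 mm above the bench, 62 mm to -x and 30 mm to +y of the middle square key; axes, spring and force as there.
- other_keys: The unit's other three keys, not to be pressed, tops level with the rest: white squares (34 mm) at y = +58 and -58 mm, a white round key (34 mm) at x = -62, y = -58 mm. Origin and axes as the middle square key's, 4 mm to -x of the middle of the unit: a fixed grey box 220 (x) x 240 (y) x 72 mm high, left or right of the charger, turned up to 0.5 rad.
- charger: Battery charger, bystander, fixed: grey box 180 (x) x 200 (y) x 66 mm high with a black plate, a row of three white square keys (30 mm), a knob, a small green display and a black carrying handle rising to 112 mm at its +x side; no long key, no wide black display. Origin: centre of its underside, on the bench.

How it is judged:
By the outcome, as a careful person would: the job done as asked, in the order asked, and still so for the second after the job is handed in, with the robot touching nothing.
It also fails if it takes over 34 s, if anything falls off the work surface, if the arm or the gripper's body presses on something with over 40 N, if the wrist force passes 120 N, or if a joint passes its speed limit or range.

## Working session

There is one attempt and no reset: what is moved stays moved. The work goes in short steps, Python scripts to look and compute and a tool call to move; the robot and the scene stay as the last step left them, time stands still between calls to the robot, and variables do not carry over. Pictures are saved under pics/ and viewed, at most 10 in all, crops included, and the job is handed in when it is done.

Besides the shell and the picture viewer there is one more tool, called after "Request:" as name(argument=value, ...) on one line, values as JSON. arm_command: Moves the arm, as the interface text tells. Its arguments: {"type":"object","properties":{"deltas":{"type":"array"},"newtons":{"type":"number"}},"required":["deltas"]}

```bash
mkdir -p pics; cat > h.py <<'E'
import numpy as np, cv2
from rig import status, imaging, order
def ray_plane(p,uv,z):
    K=np.array(p["intrinsics"]);T=np.array(p["camera_from_world"]);k=p["k1"]
    uv=np.atleast_2d(np.array(uv,float))
    d=cv2.undistortPoints(uv.reshape(-1,1,2),K,np.array([k,0,0,0,0.]),None,None,None).reshape(-1,2) if 0 else None
    x=(uv-[K[0,2],K[1,2]])/[K[0,0],K[1,1]]; s=x.copy()
    for _ in range(50): s=x/(1+k*(s**2).sum(1,keepdims=True))
    R=T[:3,:3]; c=-R.T@T[:3,3]
    w=np.c_[s[:,0],-s[:,1],-np.ones(len(s))]@R
    return c+w*((z-c[2])/w[:,2])[:,None]
E
python3 - <<'E'
from h import *
a,d=imaging.camera("top");cv2.imwrite("pics/top.png",a[:,:,::-1]);np.save("top.npy",a);np.save("topd.npy",d)
b,_=imaging.camera("scene");cv2.imwrite("pics/scene.png",b[:,:,::-1])
o=status.get_obs();print(o["time"],o["position"],o["tool_rot"],o["ft_force"],o["grip_width"])
print(imaging.camera_params("top"))
E
```

```text
0.1 [ 0.232151   -0.57949707  0.18965882] [ 9.81928062e-01  1.89251977e-01 -1.79010826e-05 -9.85204802e-04] [ 0.33174532 -0.18191227 -0.5314716 ] 0.08694128450502267
{'intrinsics': array([[440.52261399,   0.        , 316.82269374],
       [  0.        , 440.52261399, 196.82741195],
       [  0.        ,   0.        ,   1.        ]]), 'k1': -0.049983533748539644, 'camera_from_world': array([[-0.01608735, -0.99986958,  0.00141975,  0.01584115],
       [ 0.99485582, -0.01586461,  0.10005103, -0.54418717],
       [-0.10001546,  0.003022  ,  0.99498129, -0.91526347],
       [ 0.        ,  0.        ,  0.        ,  1.        ]])}
```

View pics/top.png

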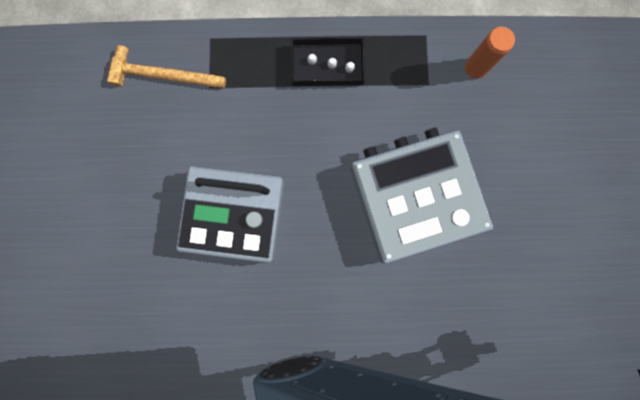

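The control unit is on the right. Its square keys are at about (398,205), (424,197) and (452,188), the long key at (420,230), the round key at (460,217) and the display at (413,166). The charger is on the left, at (230,215).

```bash
python3 - <<'E'
from h import *
from scipy.spatial.transform import Rotation as Ro
a=np.load("top.npy");p=imaging.camera_params("top")
m=((a.min(2)>225)*255).astype(np.uint8); m[:, :360]=0; m[:150]=0; m[270:]=0
n,l,s,c=cv2.connectedComponentsWithStats(m)
g=[(s[i,4],c[i]) for i in range(1,n) if s[i,4]>100]
P=[];
for A,cc in g:
    w=ray_plane(p,cc,0.076)[0]; P.append(w); print(A,cc.round(1),w.round(4))
P=np.array(P)
areas=np.array([x[0] for x in g]); L=areas.argmax()
d=np.linalg.norm(P-P[L],axis=1).round(4);print(d)
# 2D rigid fit; order by image col: squares have small rows
cx=np.array([x[1] for x in g]); rest=[i for i in range(len(g)) if i!=L]
D=[i for i in rest]
import itertools
M=np.array([[0,0],[0,58],[0,-58],[-62,30],[-62,-58]])/1000
best=None
for pr in itertools.permutations(rest):
    Q=P[list(pr[:3])+[L,pr[3]],:2]; qc=Q.mean(0);mc=M.mean(0)
    H=(M-mc).T@(Q-qc); th=np.arctan2(H[0,1]-H[1,0],H[0,0]+H[1,1]); R=np.array([[np.cos(th),-np.sin(th)],[np.sin(th),np.cos(th)]])
    e=Q-(qc+(M-mc)@R.T); r=np.abs(e).max()
    if best is None or r<best[0]: best=(r,th,qc+(M-mc)@R.T)
print(best)
o=status.get_obs();R=Ro.from_quat(o["tool_rot"]).as_matrix();print(R.round(3))
for t in best[2][[0,3]]: print("tool delta",(R.T@(np.r_[t,0.1]-o["position"])).round(4))
print("tool y angle rel key y", np.degrees(np.arctan2(R[1,1],R[0,1])-best[1]-np.pi/2))
dd=np.load("topd.npy"); print(dd[197,424])
E
```

```text
260 [451.  188.2] [ 0.5528 -0.2672  0.076 ]
268 [424.2 196.6] [ 0.5364 -0.2113  0.076 ]
268 [397.4 205. ] [ 0.5202 -0.1558  0.076 ]
210 [460.7 217.2] [ 0.4933 -0.2843  0.076 ]
643 [420.  230.1] [ 0.4686 -0.2     0.076 ]
[0.1077 0.0687 0.0679 0.0878 0.    ]
(np.float64(0.0001705921506364727), np.float64(0.28425922311956486), array([[ 0.53649592, -0.2113772 ],
       [ 0.52023002, -0.15570476],
       [ 0.55276181, -0.26704964],
       [ 0.4685706 , -0.19996879],
       [ 0.49324989, -0.28443732]]))
[[ 0.928  0.372 -0.   ]
 [ 0.372 -0.928  0.002]
 [ 0.    -0.002 -1.   ]]
tool delta [ 0.4193 -0.2285  0.0902]
tool delta [ 0.3605 -0.2643  0.0903]
tool y angle rel key y -174.46855690882762
0.89329576
```

Request:
arm_command(deltas=[-1,0.0419,-0.02285,0,0,-1,0.0419,-0.02285,0,0,-1,0.0419,-0.02285,0,0,-1,0.0419,-0.02285,0,0,-1,0.0419,-0.02285,0,0,-1,0.0419,-0.02285,0,0,-1,0.0419,-0.02285,0,0,-1,0.0419,-0.02285,0,0,-1,0.0419,-0.02285,0,0,-1,0.0419,-0.02285,0,0,-1,0,0,0.03,0.097,-1,0,0,0.03,0], newtons=20)

```text
time: 1.6
position: [0.5369, -0.2114, 0.1299]
tool_rot: [0.99, 0.142, 0.0, 0.0]
ft_force: [-0.1, -0.5, -0.6]
grip_width: 0.0005
grip_force: 0.0
```

```bash
cat > m.py <<'E'
from h import *
from scipy.spatial.transform import Rotation as Ro
o=status.get_obs();R=Ro.from_quat(o["tool_rot"]).as_matrix()
print(o["time"],o["position"].round(4),o["ft_force"].round(2),o["grip_width"]);print(R.round(3))
for t in ([.5365,-.2114,.076],[.4686,-.2,.076]): print((R.T@(np.array(t)-o["position"])).round(4))
E
python3 - <<'E'
from m import *
p=imaging.camera_params("wrist");b,_=imaging.camera("wrist");cv2.imwrite("pics/w1.png",b[:,:,::-1])
m=((b.min(2)>225)*255).astype(np.uint8)
n,l,s,c=cv2.connectedComponentsWithStats(m)
for i in range(1,n):
    if s[i,4]>300: print(s[i],c[i].round(1),ray_plane(p,c[i],.076).round(4))
E
```

```text
1.6 [ 0.5369 -0.2114  0.1299] [-0.06 -0.55 -0.58] 0.0004672492237870483
[[ 0.96   0.281  0.   ]
 [ 0.281 -0.96  -0.   ]
 [ 0.     0.    -1.   ]]
[-0.0004 -0.0001  0.0539]
[-0.0624 -0.0302  0.0538]
[ 233  185   42   38 1494] [254.2 203.5] [[ 0.5216 -0.1555  0.076 ]]
[ 303  185   41   38 1491] [323.1 203.4] [[ 0.5379 -0.2107  0.076 ]]
[ 372  185   42   38 1477] [392.4 203.4] [[ 0.5541 -0.2662  0.076 ]]
```

View pics/w1.png

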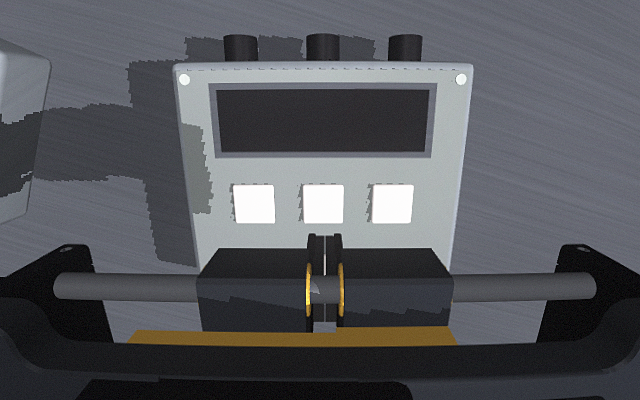

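The wrist view shows the three square keys at (254,203), (323,203) and (392,203). The middle one comes out within 1.5 mm of the top-camera position, so the TCP is over the right key.

Request:
arm_command(deltas=[-1,0.0003,0,0.025,0,-1,0,0,0.025,0,-1,0,0,0.002,0,-1,0,0,0.001,0,-1,0,0,0,0])

```text
time: 2.28
position: [0.5374, -0.2127, 0.0787]
tool_rot: [0.99, 0.141, 0.001, 0.001]
ft_force: [0.3, -0.4, 0.3]
grip_width: 0.0006
grip_force: 0.0
```

Request:
arm_command(deltas=[-1,0,0,0.001,0,-1,0,0,0.001,0,-1,0,0,0,0])

```text
time: 2.65
position: [0.5366, -0.2122, 0.0757]
tool_rot: [0.99, 0.141, 0.0, 0.0]
ft_force: [0.6, 0.6, -0.0]
grip_width: 0.0005
grip_force: 0.0
```

Request:
arm_command(deltas=[-1,0,0,0.001,0,-1,0,0,0,0])

```text
time: 2.9
position: [0.5366, -0.2122, 0.0744]
tool_rot: [0.99, 0.141, -0.0, -0.0]
ft_force: [0.1, 0.4, 0.0]
grip_width: 0.0005
grip_force: 0.0
```

Request:
arm_command(deltas=[-1,0,0,0.001,0,-1,0,0,0,0])

```text
time: 3.15
position: [0.5366, -0.2122, 0.0734]
tool_rot: [0.99, 0.141, -0.0, -0.0]
ft_force: [-0.3, -0.4, 0.0]
grip_width: 0.0008
grip_force: 0.0
```

```bash
python3 - <<'E'
from m import *
for i in range(4):
    o=status.get_obs();print(o["time"],o["ft_force"],o["moment"].round(3),o["joint_torque"].round(2),o["position"][2])
    if i==3: break
    b,d=imaging.camera("wrist" if i else "scene");cv2.imwrite(f"pics/p{i}.png",b[:,:,::-1])
E
```

```text
3.15 [ 0.5366 -0.2122  0.0734] [-0.26 -0.44  0.  ] 0.0007927036301642451
[[ 0.96  0.28 -0.  ]
 [ 0.28 -0.96  0.  ]
 [-0.   -0.   -1.  ]]
[ 0.0001 -0.0008 -0.0026]
[-0.0618 -0.0308 -0.0026]
3.15 [-0.26133095 -0.43995851  0.00051734] [ 0.015  0.015 -0.014] [-1.000e-02 -4.290e+01 -1.247e+01  6.000e-02 -3.000e-02  0.000e+00] 0.07341576900152064
3.2 [ 0.35347362  0.33060362 -0.02972037] [-0.027  0.044 -0.02 ] [-0.000e+00 -4.288e+01 -1.245e+01  6.000e-02 -2.000e-02 -0.000e+00] 0.07346270109305267
3.25 [-1.37414301 -0.01200399  0.22297567] [-0.003  0.004  0.041] [-0.000e+00 -4.288e+01 -1.245e+01  6.000e-02 -2.000e-02 -0.000e+00] 0.07348872672904817
3.3 [-0.02521937  0.32009759 -0.43280355] [ 0.019 -0.03  -0.023] [-0.000e+00 -4.288e+01 -1.246e+01  6.000e-02 -2.000e-02 -0.000e+00] 0.0735437427951055
```

View pics/p0.png

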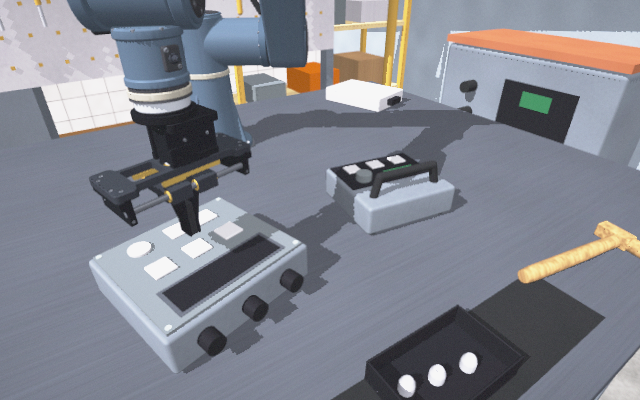

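View pics/p1.png

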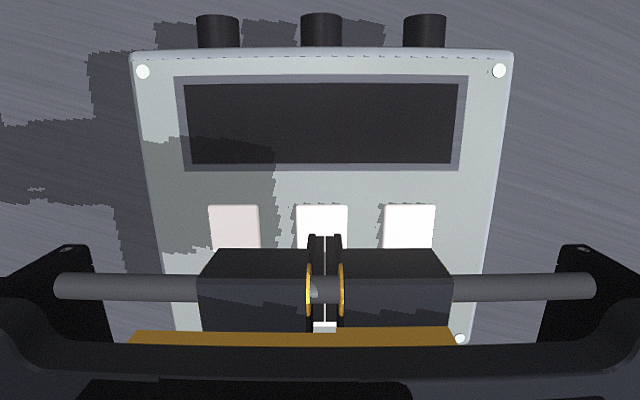

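The scene view shows the finger tips over the middle key, at about (195,235). In the wrist view they line up with it, at (322,230). The force is only noise, so there is no contact yet and I'll keep going down slowly.

Request:
arm_command(deltas=[-1,0,0,0.001,0,-1,0,0,0,0])

```text
time: 3.55
position: [0.5366, -0.2122, 0.0725]
tool_rot: [0.99, 0.141, -0.0, -0.0]
ft_force: [0.4, 0.0, -0.1]
grip_width: 0.0007
grip_force: 0.0
```

Request:
arm_command(deltas=[-1,0,0,0.001,0,-1,0,0,0,0])

```text
time: 3.8
position: [0.5366, -0.2122, 0.0715]
tool_rot: [0.99, 0.141, -0.0, -0.0]
ft_force: [0.6, -0.0, -0.1]
grip_width: 0.0005
grip_force: 0.0
```

```bash
python3 - <<'E'
from h import *
p=imaging.camera_params("wrist");b,d=imaging.camera("wrist")
K=p["intrinsics"];T=p["camera_from_world"]
for u,v in((234,225),(410,225),(280,200),(365,200)):
    z=np.median(d[v-3:v+4,u-3:u+4]); e=ray_plane(p,(u,v),0.)[0];c=-T[:3,:3].T@T[:3,3]
    r=e-c; t=z/-(T[:3,:3]@r)[2]; print(u,v,(c+t*r).round(4))
b,d=imaging.camera("scene");c=b[180:290,130:270,::-1];cv2.imwrite("pics/c1.png",cv2.resize(c,None,fx=5,fy=5,interpolation=cv2.INTER_CUBIC))
print(status.get_obs()["ft_force"])
E
```

```text
234 225 [ 0.5246 -0.1547  0.0759]
410 225 [ 0.5568 -0.2653  0.076 ]
280 200 [ 0.5484 -0.1794  0.0722]
365 200 [ 0.5639 -0.2323  0.0722]
[ 0.28904818 -0.44705334  0.69220483]
```

View pics/c1.png

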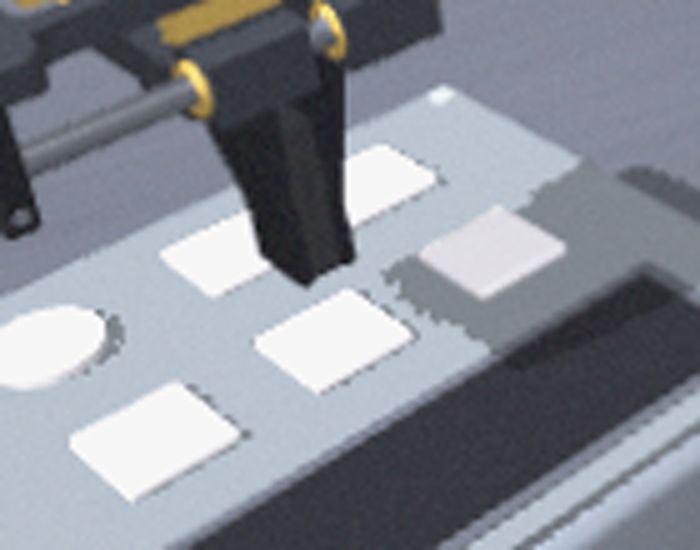

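The crop shows the tips at about (310,280), which is scene pixel (192,236). That is clearly off the middle key, whose centre is at crop (335,340). I'll project the reported TCP into the views and triangulate the actual tip.

```bash
cat >> h.py <<'E'
def proj(p,X):
    K=p["intrinsics"];T=p["camera_from_world"];c=T[:3,:3]@np.array(X)+T[:3,3]
    s=np.array([c[0],-c[1]])/-c[2]; s=s*(1+p["k1"]*(s@s)); return s*[K[0,0],K[1,1]]+[K[0,2],K[1,2]]
E
python3 - <<'E'
from h import *
o=status.get_obs();P=o["position"];print(o["time"],P)
for n in("scene","top","wrist"):
    p=imaging.camera_params(n)
    print(n,"tcp",proj(p,P).round(1),"+10mm",proj(p,P+[0,0,.01]).round(1),"+30mm",proj(p,P+[0,0,.03]).round(1),"key",proj(p,[.5365,-.2114,.076]).round(1))
    print("  long",proj(p,[.4686,-.2,.076]).round(1))
    T=p["camera_from_world"];print("  cam",(-T[:3,:3].T@T[:3,3]).round(3))
p=imaging.camera_params("scene"); print([ray_plane(p,(192,236),z)[0].round(4) for z in(.072,.076,.09,.1,.11)])
b,d=imaging.camera("wrist");cv2.imwrite("pics/c2.png",cv2.resize(b[180:300,240:400,::-1],None,fx=5,fy=5,interpolation=cv2.INTER_CUBIC))
b,d=imaging.camera("scene");p=imaging.camera_params("scene");T=p["camera_from_world"];c=-T[:3,:3].T@T[:3,3]
for u,v in((190,232),(195,230),(192,233),(197,247)):
    r=ray_plane(p,(u,v),0.)[0]-c; print(u,v,(c+r*d[v,u]/-(T[:3,:3]@r)[2]).round(4))
E
```

```text
3.9 [ 0.53665444 -0.21222798  0.07152319]
scene tcp [195.7 248.3] +10mm [194.5 242.9] +30mm [192.  231.9] key [195.6 245.7]
  long [189.8 221.2]
  cam [ 0.997 -0.293  0.418]
top tcp [424.1 196.7] +10mm [425.3 196.2] +30mm [427.8 195.2] key [424.3 196.6]
  long [420.  230.1]
  cam [0.45  0.01  0.965]
wrist tcp [323.4 229. ] +10mm [323.4 234.9] +30mm [323.3 248.6] key [322.1 231.5]
  long [280.7 311.3]
  cam [ 0.613 -0.191  0.266]
[array([ 0.5044, -0.2079,  0.072 ]), array([ 0.5101, -0.2089,  0.076 ]), array([ 0.53  , -0.2123,  0.09  ]), array([ 0.5443, -0.2148,  0.1   ]), array([ 0.5585, -0.2172,  0.11  ])]
190 232 [ 0.5487 -0.217   0.1107]
195 230 [ 0.5456 -0.2092  0.1091]
192 233 [ 0.547  -0.2143  0.1068]
197 247 [ 0.5398 -0.2105  0.0753]
```

View pics/c2.png

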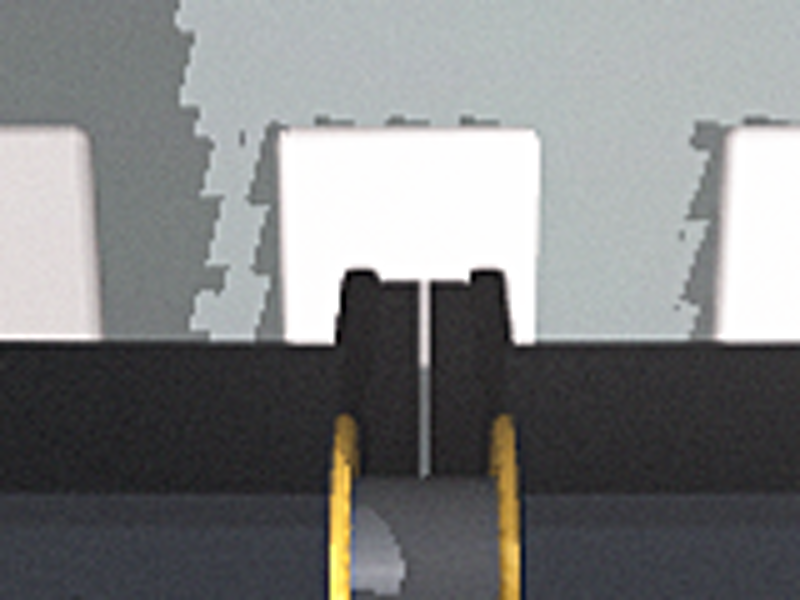

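The wrist crop shows the shut tips at (425,275), centred on the middle key sideways. The scene depth puts the finger front at about (0.547, -0.214, 0.107), so the real tips are at z ≈ 0.10 while the reported TCP z is 0.072. The fingers are about 30 mm shorter than the TCP says, with x and y correct. That leaves a gap of about 26 mm, so I'll go down most of that and then feel for contact.

Request:
arm_command(deltas=[-1,0,-0.0005,0.009,0,-1,0,0,0.009,0,-1,0,0,0,0])

```text
time: 4.38
position: [0.5356, -0.2112, 0.0523]
tool_rot: [0.99, 0.141, -0.001, -0.001]
ft_force: [-0.2, 0.6, -0.4]
grip_width: 0.0002
grip_force: 0.0
```

```bash
python3 - <<'E'
from m import *
b,d=imaging.camera("scene");p=imaging.camera_params("scene");T=p["camera_from_world"];c=-T[:3,:3].T@T[:3,3]
for v in range(232,252,1):
    u=195; r=ray_plane(p,(u,v),0.)[0]-c; print(v,b[v,u],(c+r*d[v,u]/-(T[:3,:3]@r)[2]).round(4))
cv2.imwrite("pics/c3.png",cv2.resize(b[190:280,140:260,::-1],None,fx=5,fy=5,interpolation=cv2.INTER_CUBIC))
E
```

```text
4.375 [ 0.5356 -0.2112  0.0523] [-0.18  0.64 -0.37] 0.00020640115992428865
[[ 0.96   0.28  -0.002]
 [ 0.28  -0.96   0.001]
 [-0.002 -0.002 -1.   ]]
[ 0.0007  0.0004 -0.0237]
[-0.0612 -0.0296 -0.0235]
232 [50 51 54] [ 0.5441 -0.2095  0.1048]
233 [50 51 54] [ 0.5463 -0.2102  0.1047]
234 [51 52 57] [ 0.5447 -0.2102  0.102 ]
235 [51 49 55] [ 0.5452 -0.2106  0.1007]
236 [55 54 55] [ 0.5445 -0.2108  0.0985]
237 [47 46 50] [ 0.9967 -0.2928  0.4177]
238 [51 51 57] [ 0.5447 -0.2114  0.0954]
239 [53 52 55] [ 0.5456 -0.2119  0.0944]
240 [55 54 58] [ 0.5447 -0.212   0.092 ]
241 [51 54 55] [ 0.5449 -0.2123  0.0904]
242 [50 53 57] [ 0.5468 -0.213   0.0902]
243 [50 47 55] [ 0.5463 -0.2132  0.0881]
244 [44 46 48] [ 0.5454 -0.2133  0.0858]
245 [41 41 48] [ 0.5468 -0.2139  0.0851]
246 [107 104 113] [ 0.5451 -0.2139  0.0822]
247 [247 247 247] [ 0.5379 -0.213   0.0751]
248 [247 247 247] [ 0.5403 -0.2137  0.0751]
249 [247 247 247] [ 0.5425 -0.2144  0.0751]
250 [247 247 247] [ 0.5455 -0.2152  0.0757]
251 [247 247 247] [ 0.5467 -0.2157  0.0748]
```

View pics/c3.png

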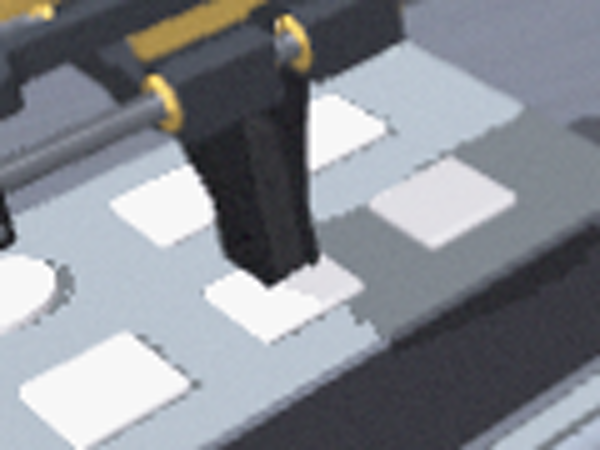

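The tip bottom is now at z ≈ 0.083 over the middle key (crop (270,285)), about 6–7 mm above it.

Request:
arm_command(deltas=[-1,0,0,0.003,0,-1,0,0,0.001,0,-1,0,0,0,0])

```text
time: 4.8
position: [0.5366, -0.2118, 0.0496]
tool_rot: [0.99, 0.141, 0.0, 0.0]
ft_force: [1.0, 1.1, -0.1]
grip_width: 0.0007
grip_force: 0.0
```

Request:
arm_command(deltas=[-1,0,0,0.001,0,-1,0,0,0,0])

```text
time: 5.05
position: [0.5365, -0.2118, 0.0486]
tool_rot: [0.99, 0.141, 0.0, 0.0]
ft_force: [0.2, -0.7, -0.1]
grip_width: 0.0
grip_force: 0.0
```

Request:
arm_command(deltas=[-1,0,0,0.001,0,-1,0,0,0,0])

```text
time: 5.3
position: [0.5365, -0.2117, 0.0475]
tool_rot: [0.99, 0.141, -0.0, -0.0]
ft_force: [-0.7, -0.2, -0.2]
grip_width: 0.0008
grip_force: 0.0
```

Request:
arm_command(deltas=[-1,0,0,0.001,0,-1,0,0,0,0])

```text
time: 5.55
position: [0.5364, -0.2117, 0.0464]
tool_rot: [0.99, 0.141, -0.0, -0.0]
ft_force: [-0.3, 0.1, 0.3]
grip_width: 0.0004
grip_force: 0.0
```

Request:
arm_command(deltas=[-1,0,0,0.0005,0,-1,0,0,0,0])

```text
time: 5.8
position: [0.5365, -0.2118, 0.046]
tool_rot: [0.99, 0.141, -0.0, -0.0]
ft_force: [0.2, -0.3, -0.6]
grip_width: 0.0003
grip_force: 0.0
```

Request:
arm_command(deltas=[-1,0,0,0.0005,0,-1,0,0,0,0])

```text
time: 6.05
position: [0.5365, -0.2118, 0.0455]
tool_rot: [0.99, 0.141, -0.0, -0.0]
ft_force: [0.1, 0.2, 0.3]
grip_width: 0.0003
grip_force: 0.0
```

Request:
arm_command(deltas=[-1,0,0,0.0007,0,-1,0,0,0,0])

```text
time: 6.3
position: [0.5365, -0.2118, 0.0448]
tool_rot: [0.99, 0.141, -0.0, -0.0]
ft_force: [0.4, 0.4, -0.3]
grip_width: 0.0002
grip_force: 0.0
```

Request:
arm_command(deltas=[-1,0,0,0.0007,0,-1,0,0,0,0])

```text
time: 6.55
position: [0.5366, -0.2118, 0.0444]
tool_rot: [0.99, 0.141, 0.0, 0.0]
ft_force: [-1.1, 0.8, 2.9]
grip_width: 0.0005
grip_force: 1.4
```

Request:
arm_command(deltas=[-1,0,0,0.0007,0,-1,0,0,0,0])

```text
time: 6.8
position: [0.5366, -0.2118, 0.0438]
tool_rot: [0.99, 0.141, 0.0, 0.0]
ft_force: [-0.6, 0.4, 4.6]
grip_width: 0.0002
grip_force: 2.4
```

Request:
arm_command(deltas=[-1,0,0,0.0007,0,-1,0,0,0.0005,0,-1,0,0,0,0])

```text
time: 7.18
position: [0.5366, -0.2118, 0.0429]
tool_rot: [0.99, 0.141, 0.0, 0.0]
ft_force: [-0.5, 1.1, 7.7]
grip_width: 0.0003
grip_force: 3.8
```

Request:
arm_command(deltas=[-1,0,0,0.0003,0,-1,0,0,0,0])

```text
time: 7.42
position: [0.5366, -0.2118, 0.0429]
tool_rot: [0.99, 0.142, 0.0, 0.0]
ft_force: [-2.9, 0.7, 9.2]
grip_width: 0.0007
grip_force: 4.6
```

Request:
arm_command(deltas=[-1,0,0,0,0,-1,0,0,0,0,-1,0,0,0,0,-1,0,0,0,0,-1,0,0,-0.01,0,-1,0,0,-0.02,0,-1,-0.031,-0.015,0,0,-1,-0.031,-0.015,0,0,-1,0,0,0,0])

```text
time: 8.55
position: [0.4655, -0.1988, 0.0716]
tool_rot: [0.99, 0.141, -0.002, -0.002]
ft_force: [0.1, -0.2, 0.7]
grip_width: 0.0003
grip_force: 0.0
```

```bash
python3 m.py
```

```text
8.55 [ 0.4655 -0.1988  0.0716] [ 0.06 -0.17  0.69] 0.0003095222725722392
[[ 0.96   0.279 -0.004]
 [ 0.279 -0.96   0.003]
 [-0.003 -0.004 -1.   ]]
[ 0.0646  0.0319 -0.0047]
[ 0.0026  0.002  -0.0044]
```

Request:
arm_command(deltas=[-1,0,0,0,0,-1,0,0,0.01,0,-1,0,0,0.01,0,-1,0,0,0.002,0,-1,0,0,0,0])

```text
time: 9.18
position: [0.4685, -0.2002, 0.0494]
tool_rot: [0.99, 0.141, -0.0, -0.0]
ft_force: [-0.7, -0.7, -0.1]
grip_width: 0.0005
grip_force: 0.0
```

Centred on the long key. Contact should come at about 0.0447, with the stop at about 0.0430.

Request:
arm_command(deltas=[-1,0,0,0.002,0,-1,0,0,0.001,0,-1,0,0,0.001,0,-1,0,0,0,0])

```text
time: 9.68
position: [0.4686, -0.2003, 0.046]
tool_rot: [0.99, 0.141, 0.0, 0.0]
ft_force: [-0.5, 0.2, -0.2]
grip_width: 0.0007
grip_force: 0.0
```

Request:
arm_command(deltas=[-1,0,0,0.0008,0,-1,0,0,0,0])

```text
time: 9.93
position: [0.4686, -0.2003, 0.0451]
tool_rot: [0.99, 0.141, -0.0, -0.0]
ft_force: [-0.5, -0.4, -0.2]
grip_width: 0.0005
grip_force: 0.0
```

Request:
arm_command(deltas=[-1,0,0,0.0007,0,-1,0,0,0,0])

```text
time: 10.18
position: [0.4687, -0.2004, 0.0445]
tool_rot: [0.99, 0.141, 0.0, 0.0]
ft_force: [0.1, -0.4, 0.5]
grip_width: 0.0004
grip_force: 0.1
```

Request:
arm_command(deltas=[-1,0,0,0.0008,0,-1,0,0,0.0007,0,-1,0,0,0,0])

```text
time: 10.55
position: [0.4687, -0.2004, 0.0434]
tool_rot: [0.99, 0.141, 0.0, 0.0]
ft_force: [-1.3, 0.9, 4.9]
grip_width: 0.0006
grip_force: 2.9
```

Request:
arm_command(deltas=[-1,0,0,0.0006,0,-1,0,0,0,0])

```text
time: 10.8
position: [0.4687, -0.2004, 0.043]
tool_rot: [0.99, 0.141, 0.0, 0.0]
ft_force: [-1.8, 0.2, 6.4]
grip_width: 0.0005
grip_force: 3.5
```

Request:
arm_command(deltas=[-1,0,0,0.0006,0,-1,0,0,0,0])

```text
time: 11.05
position: [0.4687, -0.2004, 0.0429]
tool_rot: [0.99, 0.141, 0.0, 0.0]
ft_force: [-1.4, 0.5, 11.0]
grip_width: 0.0007
grip_force: 5.5
```

Request:
arm_command(deltas=[-1,0,0,0,0,-1,0,0,0,0,-1,0,0,0,0,-1,0,0,0,0,-1,0,0,-0.01,0,-1,0,0,-0.03,0,-1,0,0,-0.04,0,-1,0,0,-0.02,0,-1,0,0,0,0,-1,0,0,0,0,-1,0,0,0,0])

```text
time: 12.42
position: [0.4677, -0.1998, 0.1405]
tool_rot: [0.99, 0.141, -0.001, -0.001]
ft_force: [-0.4, -0.1, 0.6]
grip_width: 0.0005
grip_force: 0.0
```

```bash
python3 - <<'E'
from m import *
b,_=imaging.camera("scene");cv2.imwrite("pics/end.png",b[:,:,::-1])
E
```

```text
12.425 [ 0.4677 -0.1998  0.1405] [-0.39 -0.08  0.61] 0.00048639352787512816
[[ 0.96   0.28  -0.002]
 [ 0.28  -0.96   0.002]
 [-0.002 -0.002 -1.   ]]
[0.0629 0.0305 0.0643]
[0.0009 0.0006 0.0645]
```

View pics/end.png

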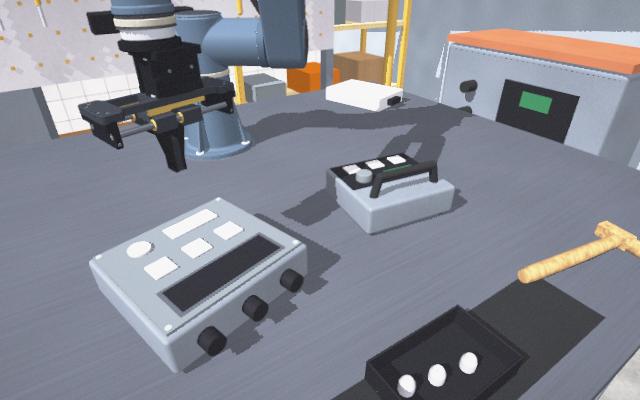

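The arm is clear of everything, with its tips at (178,168). All the keys are up and the charger at (390,190) has not moved.

```bash
python3 -c "
from rig import order; print(order.hand_in())"
```

```text
the job is handed in; nothing more can be done
None
```

I pressed and released the middle square key (about 9 N), then the long key (about 11 N), each for at least half a second, touched nothing else, and handed the job in at about 12.5 s; no verdict came back.

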